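# Seat the mosaic panel in the jig and latch it

## Task

Push the white-framed mosaic panel along the rails of the wooden jig, towards the end with the stop bar, until you feel its feet drop into the notches and it sits down level; after that, push the wooden turn-catch fully round over the panel. Only push: do not lift the panel, and leave the other things on the bench where they are.

Things in the scene. Friction and masses are not known exactly. Their poses are not given: they have to be found in the camera images.
- jig: Wooden jig fixed to the bench, 400 mm (x) by 224 (y); origin on the bench under its centre. x is the sliding direction, towards the stop bar at the +x end (top 44 mm high); z up. Two side guides (|y| 82 to 112 mm, 42 high) leave a 164 mm channel with a rail along each side (|y| 33 to 82, top 24 mm high). Between the rails is an open trough, where a fingertip can go down behind the panel.
- trough (a point): Point on the floor of the jig's trough (|y| under 33 mm) at jig x = y = 0, 10 mm above the bench.
- panel: Loose mosaic panel 160 x 160 mm, 0.4 to 0.85 kg, plywood and tiles in a white frame. Origin: its centre, at the level of its feet's undersides; x as the jig's x, z up. The frame's upright edge is 10 to 24 mm above the origin. The rear edge, to be pushed, is at x = -80. On the rails the origin is 24 mm above the bench, seated 16 mm. It starts 70 to 150 mm short of the seat.
- panel_rear (a point): Middle of the panel's rear edge, 17 mm above the panel's origin. Pushed slowly (under about 40 mm/s) the panel falls into the notches by its weight and the notch walls then stop it; friction on the pushing finger can hold the rear up until the finger backs off.
- seat (a point): Where the panel's origin lies when seated (jig x = +60, y = 0, 16 mm above the bench), give or take 3 mm. Rail notches, 20 mm long, 8 deep: two inner (|y| 33 to 56) at jig x = +120 for the front feet, two outer (|y| 56 to 82) at x = 0 for the rear feet. Feet: 14 mm long, 12 wide, 10 high, at panel x = +60, y = +-45 and x = -60, y = +-68.
- catch (a joint): Angle (rad) of the turn-catch, a dark wooden bar 20 mm wide, 44 to 56 mm above the bench. 0: along the jig's +x over the guide; negative: turned outwards; grows clockwise from above; 1.57, a hard stop: across the seated panel, to the jig's -y, 4 mm above it. Starts at -0.5 to 0, friction about 1.5 N at the dowel, stays where left. An unseated panel blocks it.
- catch_pivot (a point): The catch's vertical pivot axis at 44 mm above the bench, on the +y guide: jig x = +30, y = +97 mm.
- catch_dowel (a point): Middle of the upright round dowel near the end of the catch, 62 mm from the pivot: 16 mm diameter, from 56 to 96 mm above the bench, this point 76 mm above it. Push its side to turn the catch.
- box_grey: Bystander: dark wooden tile box 120 x 120 x 45 mm, origin under its centre.
- box_yellow: Bystander: dark wooden tile box 120 x 120 x 45 mm, origin under its centre.
- glue: Bystander: white glue bottle, 48 mm diameter, 120 mm high, origin under its centre.
- mug: Bystander: white mug, 84 mm diameter, 95 mm high, origin under its centre.
- nippers: Bystander: red-handled tile nippers lying flat, about 155 mm long, 16 mm high, origin at the pivot on the bench.
- brush: Bystander: brush lying flat, origin under it.

How it is judged:
By the outcome, as a careful person would: the job done as asked, in the order asked, and still so for the second after the job is handed in, with the robot touching nothing.
It also fails if it takes over 51 s, if anything falls off the work surface, if the arm or the gripper's body presses on something with over 40 N, if the wrist force passes 120 N, or if a joint passes its speed limit or range.

## Robot

A 7-joint arm with a two-finger parallel gripper is mounted at the origin on the work surface. World frame = base frame: x ahead of the robot, y to its left, z up, the work surface at z = 0. Lengths are in m, angles in rad, forces in N, time in s.
With the tool pointing down it reaches from about 0.35 to 0.9 m from the base axis. Payload 8.1 kg.
Tool frame: the origin (TCP) lies midway between the tips of the shut fingers; the grasp point (between the pads) lies arm.grasp_offset behind it (arm.grasp_offset is the distance from the TCP to the grasp point, in m); z points along the fingers, y is the line along which they close (so a half turn about z gives the same grasp; the last joint's range is limited). The gripper opens to 92 mm and grips with 3 to 60 N. Pads are 19 mm wide; open, the fingers measure 130 mm over their backs; the gripper's body (75 mm by 190 mm) begins 47 mm behind the grasp point.
Start: joints at [-1.331, 0.434, 0.025, 1.573, -0.012, 1.134, -0.075], TCP at [0.21, 0.589, 0.198] pointing down, gripper open.
Joint ranges: [-2.62, 2.62], [-0.44, 2.09], [-1.27, 1.32], [0.08, 2.57], [-1.32, 4.46], [0.12, 2], [-2.74, 2.74]. Speed limits (rad/s): [2.22, 2.22, 3.01, 3.01, 3.14, 3.14, 3.14].

## Interface

Orientations are given as a rotation vector (axis times angle).
In Python, from cell import observe, imaging, arm gives the robot as it stands.
- The arm moves only by the tool apply_moves, never from a script. Its argument "commands" is a list of rows, each a list of 5 numbers: the opening in per cent of the stroke, from 0 (shut) to 100 (fully open), then the shift along the world's x, y, z in units of 0.06 m (1.0 is 0.06 m), then the turn about the world's z in units of 0.5 rad (1.0 is 0.5 rad). A call has 1 to 12 rows; each row shifts and turns the commanded pose from where the row before left it; what a row does not reach is not made up. A row lasts 1/8 s, in which the tool goes at most 62.5 mm and 10.7 degrees, less where a joint would pass 70% of its speed; a pose out of reach is approached as far as the arm can. A call with a number of a shift or a turn outside -1 to 1 is refused whole. A call with a gripper value outside its range is refused whole. The fingers move at their own pace and stop on an object; "newtons" is the grip in N (left out, the last holds). Time passes only in rows, so rows that do not move let the fingers close. It gives the time, the measured TCP pose, the force, the opening and the grip force at its end, in the units of the state.
- observe(): the state, without advancing time (a new reading comes with each control period).
- imaging.get_image(name): name is "scene" or "top"; returns (picture, depth): 400x640x3 uint8, red, green, blue; 400x640 float32, m along the optical axis (not along the pixel's ray), 0 where there is no reading.
- imaging.camera_params(name): a dict with "camera_matrix" (3x3 intrinsics, pixels), "origin" and "rotation" of the camera in the world. Camera axes: x right, y up, looking along -z (the intrinsics and any distortion apply to the point x, -y, -z); pixel columns grow to the right and rows downward; lengths in m; the calibration is good to about 2 mm. A picture is of the moment at which its call begins. camera_params takes no time and is no camera call.
- arm.sign_off(): hands the job in; it is judged then, once.
The state is a dict: "clock": time; "joints": joint angles; "dq": joint speeds; "joint_efforts": joint torques, N m; "position": TCP position; "ee_rot": TCP orientation; "force": force on the tool from outside, world axes, zero at the start; "ft_torque": the same for the moment, N m; "width": opening from 0.0 (shut) to 1.0 (fully open); "gripper_force": force on a finger pad.
Only numpy, scipy, OpenCV 4.12 (cv2) and the standard library are available. Lean on these libraries where they do the work, as an engineer would, in place of code of your own. Each camera call takes 0.05 s, during which the arm holds its last target. There are 200 camera calls.

## Working session

There is one attempt and no reset: what is moved stays moved. The work goes in short steps, Python scripts to look and compute and a tool call to move; the robot and the scene stay as the last step left them, time stands still between calls to the robot, and variables do not carry over. Pictures are saved under pics/ and viewed, at most 10 in all, crops included, and the job is handed in when it is done.

Besides the shell and the picture viewer there is one more tool, called after ">>>" as name([rows], argument=value, ...), one row to a line, values as JSON. apply_moves: Moves the arm, as the interface text tells. Its arguments: {"type":"object","properties":{"commands":{"type":"array"},"newtons":{"type":"number"}},"required":["commands"]}

```bash
mkdir -p pics; cat > h.py <<'E'
import numpy as np, cv2
from cell import observe, imaging, arm
def cam(n):
    p=imaging.camera_params(n); return np.array(p["camera_matrix"]),np.array(p["origin"]),np.array(p["rotation"]),p
def ray(n,u,v,z):
    K,o,R,p=cam(n)
    if R.shape!=(3,3): R=cv2.Rodrigues(R)[0]
    d=R@np.array([(u-K[0,2])/K[0,0],-(v-K[1,2])/K[1,1],-1]); return o+d*(z-o[2])/d[2]
def snap(n,f):
    im,d=imaging.get_image(n); cv2.imwrite(f"pics/{f}.png",im[...,::-1]); np.save(f"pics/{f}.npy",d); return im,d
E
python3 - <<'E'
from h import *
snap("top","top0");snap("scene","sc0")
for n in("top","scene"): print(cam(n)[3])
print(observe(),arm.grasp_offset)
E
```

```text
{'camera_matrix': array([[501.2460863 ,   0.        , 332.41378072],
       [  0.        , 501.2460863 , 206.06865265],
       [  0.        ,   0.        ,   1.        ]]), 'origin': array([0.24634665, 0.05077063, 1.62379802]), 'rotation': array([ 0.14463343, -0.13549189, -1.59011436])}
{'camera_matrix': array([[395.20038271,   0.        , 314.24868347],
       [  0.        , 395.20038271, 209.91012641],
       [  0.        ,   0.        ,   1.        ]]), 'origin': array([1.07254962, 0.58659009, 0.72050197]), 'rotation': array([0.43873166, 1.0230404 , 2.18482702])}
{'clock': 0.1, 'joints': array([-1.33059914,  0.43512646,  0.02494655,  1.57400572, -0.01160306,
        1.13399657, -0.07507747]), 'dq': array([-1.09449807e-03, -1.99263067e-03,  1.33885007e-03, -5.16381842e-06,
       -5.60888777e-04, -1.04738644e-04, -8.35243420e-04]), 'joint_efforts': array([ 2.44373317e-03, -6.69120026e+01,  9.87607352e-01, -3.15146184e+01,
       -6.05969480e-02,  3.73950123e-02,  8.44495162e-05]), 'position': array([0.20994652, 0.58815418, 0.19773999]), 'ee_rot': array([-5.35846957e-01, -3.09542833e+00,  2.17634678e-03]), 'force': array([-0.60311654, -0.22469132, -1.14994577]), 'ft_torque': array([-0.02395402, -0.00965541, -0.04051728]), 'gripper_force': 0.0, 'width': 0.9990248925448485} 0.0188
```

View pics/top0.png

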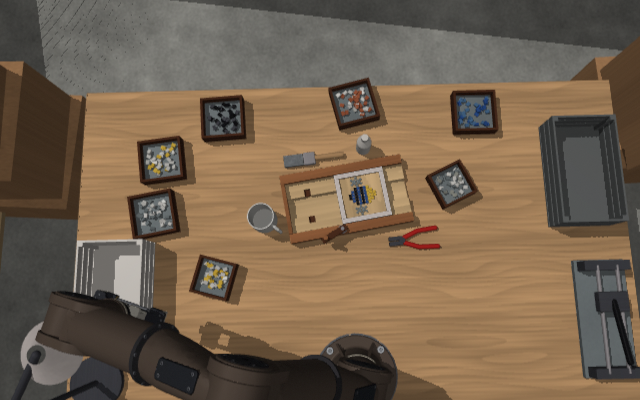

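View pics/sc0.png

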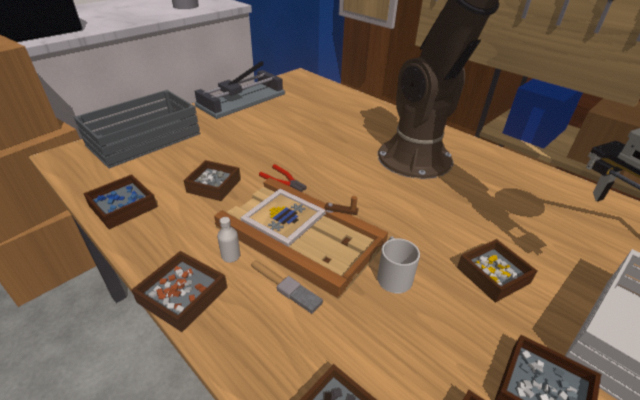

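```bash
python3 - <<'E'
from h import *
im=cv2.imread("pics/top0.png"); cv2.imwrite("pics/c0.png",cv2.resize(im[148:252,272:424],None,fx=5,fy=5,interpolation=cv2.INTER_CUBIC))
d=np.load("pics/top0.npy"); print(d[200:204,360:364])
hsv=cv2.cvtColor(im,cv2.COLOR_BGR2HSV)
m=((hsv[...,1]<50)&(hsv[...,2]>150)).astype(np.uint8); m[:, :325]=0;m[:,405:]=0;m[:160]=0;m[230:]=0
c=max(cv2.findContours(m,0,2)[0],key=cv2.contourArea); r=cv2.minAreaRect(c);b=cv2.boxPoints(r)
P=np.array([ray("top",*p,0.048) for p in b]);print(r,b,P,P.mean(0),np.linalg.norm(P-np.roll(P,1,0),axis=1))
E
```

```text
[[1.5983243 1.6038573 1.6122023 1.6084301]
 [1.6052396 1.60419   1.6040763 1.6105657]
 [1.6035913 1.6028621 1.6082506 1.6053329]
 [1.6034436 1.6073936 1.6046071 1.602853 ]]
((362.30889892578125, 194.84695434570312), (48.411502838134766, 50.00485610961914), 79.28687286376953) [[333.2426  175.71085]
 [382.37592 166.41534]
 [391.37518 213.98306]
 [342.24188 223.27856]] [[ 0.62910054  0.05163668  0.048     ]
 [ 0.65600778 -0.10811581  0.048     ]
 [ 0.49938995 -0.13035429  0.048     ]
 [ 0.47333844  0.02672582  0.048     ]] [ 0.56445918 -0.0400269   0.048     ] [0.15774151 0.16200264 0.1581888  0.15922576]
```

View pics/c0.png

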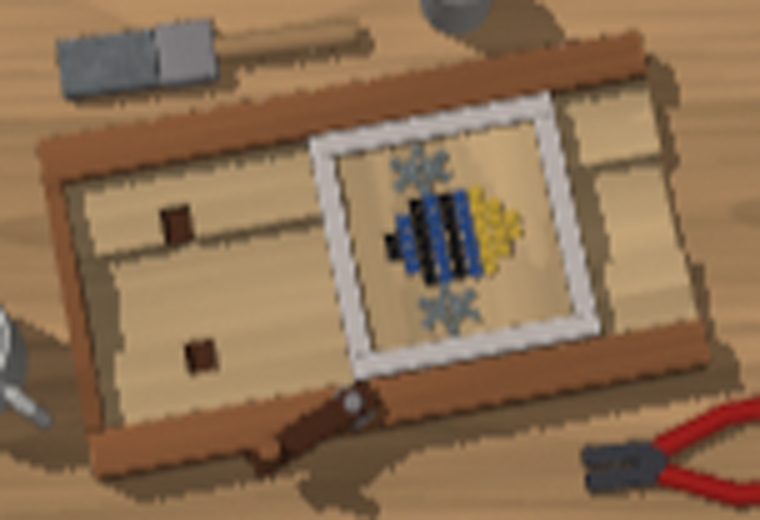

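```bash
cat >> h.py <<'E'
def cr(u,v,z): return ray("top",272+u/5-.4,148+v/5-.4,z)
E
python3 - <<'E'
from h import *
C=np.array([cr(38,145,.042),cr(640,35,.042),cr(708,362,.042),cr(95,475,.044)]);print(C,C.mean(0),np.linalg.norm(C-np.roll(C,1,0),axis=1))
n1,n2=cr(177,225,.022),cr(201,356,.022);print("notch",n1,n2,np.linalg.norm(n1-n2))
# axis from long edges + panel sides
e=(C[0]-C[1])+(C[3]-C[2]); print("yaw",np.arctan2(e[1],e[0]))
P=[[.6291,.0516],[.6560,-.1081],[.4994,-.1304],[.4733,.0267]];P=np.array(P);e=P[0]-P[1]+P[3]-P[2];print("panel yaw",np.arctan2(e[1],e[0]))
print("pivot",cr(352,402,.058),"dowel",cr(265,447,.096),cr(352,402,.058)-cr(265,447,.096))
for yaw in (1.73,1.74,1.75):
  x=np.array([np.cos(yaw),np.sin(yaw)]);y=np.array([-x[1],x[0]])
  print(yaw,"centre from notches",(n1+n2)[:2]/2-.12*x,"corners",C.mean(0)[:2],"pivot",cr(352,402,.058)[:2]-.03*x-.097*y)
  o=C.mean(0)[:2]; q=np.array([.56446,-.04003])-o; print("panel in jig",q@x,q@y)
E
```

```text
[[ 0.63200068  0.22693587  0.042     ]
 [ 0.69585442 -0.16648309  0.042     ]
 [ 0.47924288 -0.1996463   0.042     ]
 [ 0.41620265  0.1915847   0.044     ]] [0.55582516 0.01309779 0.0425    ] [0.21868355 0.39856716 0.21913548 0.39628243]
notch [0.58096041 0.13861093 0.022     ] [0.49409643 0.12432179 0.022     ] 0.0880314174477212
yaw 1.7311286677444908
panel yaw 1.7365591918690124
pivot [0.45691026 0.02804015 0.058     ] dowel [0.42531118 0.08261011 0.096     ] [ 0.03159908 -0.05456996 -0.038     ]
1.73 centre from notches [0.55655226 0.0129839 ] corners [0.55582516 0.01309779] pivot [0.55743955 0.01379714]
panel in jig -0.05382482920366218 -0.0001031861260962322
1.74 centre from notches [0.55773611 0.01318006] corners [0.55582516 0.01309779] pivot [0.55757695 0.01480313]
panel in jig -0.0538231698286923 0.00043505835444368756
1.75 centre from notches [0.55891794 0.01338805] corners [0.55582516 0.01309779] pivot [0.55770428 0.01581044]
panel in jig -0.05381612818159204 0.0009732593295107098
```

>>> apply_moves([
  [0,0.4,-0.8,0,0.17],
  [0,0.4,-0.8,0,0.17],
  [0,0.4,-0.8,0,0.17],
  [0,0.4,-0.8,0,0.17],
  [0,0.4,-0.8,0,0.17],
  [0,0.4,-0.8,0,0.16],
  [0,0.4,-0.8,0,0],
  [0,0.4,-0.8,0,0],
  [0,0.4,-0.8,0,0],
  [0,0.4,-0.8,0,0],
  [0,0.4,-0.8,0,0],
  [0,0.4,-0.8,0,0],
])

```text
clock: 1.6
position: [0.4985, 0.0111, 0.1984]
ee_rot: [0.255, -3.131, -0.0]
force: [1.7, 0.5, -0.3]
width: 0.004
gripper_force: 0.0
```

>>> apply_moves([
  [0,0.47,-0.92,0,0],
  [0,0.47,-0.92,0,0],
  [0,0.47,-0.92,0,0],
  [0,0,0,0,0],
  [0,0,0,-0.7,0],
  [0,0,0,-0.7,0],
  [0,0,0,-0.5,0],
  [0,0,0,0,0],
])

```text
clock: 2.6
position: [0.5805, -0.1515, 0.0822]
ee_rot: [0.255, -3.126, -0.003]
force: [0.3, 0.6, 0.9]
width: 0.005
gripper_force: 0.0
```

```bash
cat >> h.py <<'E'
O=np.array([.5565,.0132]);YAW=1.732;X=np.array([np.cos(YAW),np.sin(YAW)]);Y=np.array([-X[1],X[0]])
def jig(p): q=np.array(p)[:2]-O; return q@X,q@Y
def wor(a,b): return O+a*X+b*Y
E
python3 - <<'E'
from h import *
p=observe()["position"];print(p,jig(p),observe()["force"])
print("to x=-.165,y=0:",(wor(-.165,0)-p[:2])/.06,"per4mm",X*.004/.06)
E
```

```text
[ 0.58053635 -0.15151532  0.08222248] (np.float64(-0.16643773915991575), np.float64(0.0027131478956609785)) [0.29516087 0.59116657 0.85495361]
to x=-.165,y=0: [0.04078675 0.0309096 ] per4mm [-0.01070043  0.06580232]
```

>>> apply_moves([
  [0,0.05,-0.02,0,0],
  [0,0,0,-0.4,0],
  [0,0,0,-0.4,0],
  [0,0,0,-0.2,0],
  [0,0,0,0,0],
])

```text
clock: 3.22
position: [0.586, -0.1541, 0.0248]
ee_rot: [-0.254, 3.131, 0.0]
force: [0.7, 0.2, 0.1]
width: 0.005
gripper_force: 0.0
```

>>> apply_moves([
  [0,-0.03,0.06,0,0],
  [0,-0.02,0.066,0,0],
  [0,-0.011,0.066,0,0],
  [0,-0.011,0.066,0,0],
  [0,-0.011,0.066,0,0],
  [0,-0.011,0.066,0,0],
  [0,-0.011,0.066,0,0],
  [0,-0.011,0.066,0,0],
  [0,-0.011,0.066,0,0],
  [0,-0.011,0.066,0,0],
  [0,-0.011,0.066,0,0],
  [0,-0.011,0.066,0,0],
])

```text
clock: 4.72
position: [0.5761, -0.1068, 0.0244]
ee_rot: [-0.254, 3.131, 0.0]
force: [-0.8, -0.4, -0.4]
width: 0.005
gripper_force: 0.0
```

```bash
python3 - <<'E'
from h import *
im,_=snap("scene","sc1"); t,_=snap("top","top1")
a=cv2.resize(im[150:310,190:410],(660,480))[...,::-1]; cv2.imwrite("pics/c1.png",a)
o=observe();print(o["force"],jig(o["position"]))
E
```

```text
[-0.4195791   0.1721022  -0.24158148] (np.float64(-0.1211187821327223), np.float64(-0.00014307205570582816))
```

View pics/c1.png

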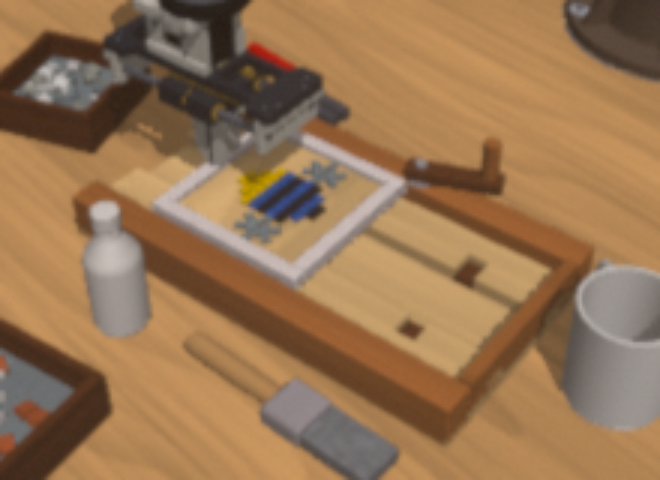

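```bash
cat >> h.py <<'E'
def panel(f,z=.048,src="scene"):
    im=cv2.imread(f"pics/{f}.png"); hsv=cv2.cvtColor(im,cv2.COLOR_BGR2HSV)
    m=((hsv[...,1]<50)&(hsv[...,2]>140)).astype(np.uint8)
    H,W=m.shape; vv,uu=np.mgrid[:H,:W]
    K,o,R,p=cam(src); R=cv2.Rodrigues(R)[0]
    d=np.stack([(uu-K[0,2])/K[0,0],-(vv-K[1,2])/K[1,1],-np.ones_like(uu,float)],-1)@R.T
    w=o+d*((z-o[2])/d[...,2])[...,None]; q=w[...,:2]-O; a,b=q@X,q@Y
    m&=((abs(b)<.085)&(abs(a)<.18))
    return a,b,m.astype(bool)
def ext(f,z,src):
    a,b,m=panel(f,z,src)
    s=[]
    for y0 in np.arange(-.06,.061,.015):
        k=m&(abs(b-y0)<.004)
        s.append((round(y0,3),np.round(1e3*np.array([a[k].min(),a[k].max()]),1) if k.any() else None))
    return s
E
python3 - <<'E'
from h import *
for f,s in (("top0","top"),("top1","top"),("sc0","scene"),("sc1","scene")): print(f,*ext(f,.048,s))
E
```

```text
top0 (np.float64(-0.06), array([-130.8,   26.5])) (np.float64(-0.045), array([-131.3,   26.4])) (np.float64(-0.03), array([-131.8,   26.2])) (np.float64(-0.015), array([-131.6,   26.1])) (np.float64(0.0), array([-132.1,   26. ])) (np.float64(0.015), array([-132. ,   25.3])) (np.float64(0.03), array([-132.5,   25.1])) (np.float64(0.045), array([-132.3,   24.4])) (np.float64(0.06), array([-132.8,   26.2]))
top1 (np.float64(-0.06), array([13.8, 26.5])) (np.float64(-0.045), array([13.1, 26.4])) (np.float64(-0.03), array([13. , 26.2])) (np.float64(-0.015), array([12.9, 26.1])) (np.float64(0.0), array([12.8, 26. ])) (np.float64(0.015), array([14.6, 25.3])) (np.float64(0.03), array([14.5, 25.1])) (np.float64(0.045), array([13.8, 24.4])) (np.float64(0.06), array([13.7, 26.2]))
sc0 (np.float64(-0.06), array([-127.8,   36.3])) (np.float64(-0.045), array([-128.1,   37.5])) (np.float64(-0.03), array([-128.4,   32.5])) (np.float64(-0.015), array([-127.9,   31.6])) (np.float64(0.0), array([-129. ,   32.5])) (np.float64(0.015), array([-128.5,   31.9])) (np.float64(0.03), array([-126.6,   30.8])) (np.float64(0.045), array([-128.3,   32.2])) (np.float64(0.06), array([-128.6,   31.3]))
sc1 (np.float64(-0.06), array([-127.8,   36.3])) (np.float64(-0.045), array([-128.1,   37.5])) (np.float64(-0.03), array([-128.4,   32.5])) (np.float64(-0.015), array([-128.7,   35.9])) (np.float64(0.0), array([17.7, 32.8])) (np.float64(0.015), array([18.7, 33.7])) (np.float64(0.03), array([17.7, 35.2])) (np.float64(0.045), array([-130.5,   34.3])) (np.float64(0.06), array([17.8, 35.5]))
```

```bash
cat >> h.py <<'E'
def proj(n,P):
    K,o,R,p=cam(n); R=cv2.Rodrigues(R)[0]; c=R.T@(np.array(P)-o)
    return K[0,2]+K[0,0]*c[0]/-c[2], K[1,2]+K[1,1]*-c[1]/-c[2]
E
python3 - <<'E'
from h import *
p=observe()["position"]; print(observe()["ee_rot"])
for n,f,s in (("top","top1",(290,140)),("scene","sc1",(210,140))):
    im=cv2.imread(f"pics/{f}.png")[s[1]:s[1]+110,s[0]:s[0]+130]; im=cv2.resize(im,None,fx=3.8,fy=3.8,interpolation=cv2.INTER_CUBIC)
    for P,c in ((p,(0,0,255)),(p+[0,0,.066],(0,255,0)),([*wor(-.134,0),.048],(255,0,255)),([*wor(-.134,.08),.048],(255,0,255)),([*wor(-.134,-.08),.048],(255,0,255))):
        u=proj(n,P);print(n,u); cv2.drawMarker(im,(int((u[0]-s[0])*3.8),int((u[1]-s[1])*3.8)),c,0,14,1)
    globals()[n]=im
cv2.imwrite("pics/m1.png",cv2.resize(np.vstack([top,scene]),None,fx=.7,fy=.7))
E
```

```text
[ 2.55396691e-01 -3.13115665e+00 -5.61227331e-04]
top (np.float64(382.1754656333175), np.float64(192.08488883174772))
top (np.float64(384.0718851780578), np.float64(187.773029938004))
top (np.float64(386.7788999934611), np.float64(189.90095069997733))
top (np.float64(391.8667800696825), np.float64(214.07823810609068))
top (np.float64(381.7788981756521), np.float64(166.1412552729508))
scene (np.float64(263.0613005590784), np.float64(210.2520211745131))
scene (np.float64(261.4400187825394), np.float64(191.06919015170632))
scene (np.float64(259.0237969482126), np.float64(201.75783779208192))
scene (np.float64(278.03776582039484), np.float64(188.0694959718968))
scene (np.float64(238.1581065273845), np.float64(216.77925203307817))
```

View pics/m1.png

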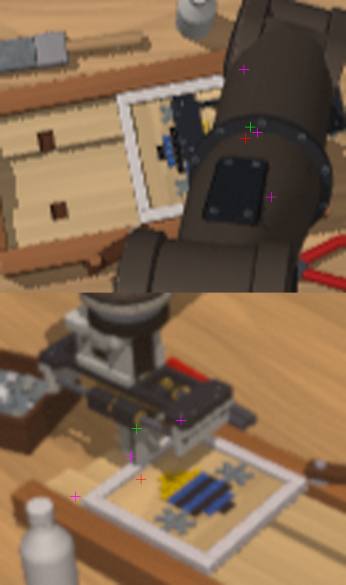

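```bash
python3 - <<'E'
from h import *
o=observe();print(o["clock"],o["position"],o["force"],o["ft_torque"])
for s,a,b,(x,y,w,h) in (("scene","sc0","sc1",(245,205,75,40)),("scene","sc0","sc1",(340,200,60,60)),("top","top0","top1",(330,170,22,50))):
    A,B=[cv2.cvtColor(cv2.imread(f"pics/{f}.png"),6)[y:y+h,x:x+w] for f in(a,b)]
    print(s,cv2.phaseCorrelate(A.astype(np.float32),B.astype(np.float32)),cv2.absdiff(A,B).mean())
d=np.load("pics/sc1.npy")
K,oo,R,_=cam("scene");R=cv2.Rodrigues(R)[0]
for v in range(186,216,2):
    r=[]
    for u in range(250,276,3):
        z=d[v,u]; P=oo+R@np.array([(u-K[0,2])/K[0,0]*z,-(v-K[1,2])/K[1,1]*z,-z]); j=jig(P); r.append("%4d,%4d,%3d"%(j[0]*1e3,j[1]*1e3,P[2]*1e3))
    print(v,*r,sep=" | ")
E
```

```text
4.825 [ 0.57608156 -0.10632549  0.02442639] [-0.4195791   0.1721022  -0.24158148] [-0.00600172 -0.01792978 -0.00803792]
scene ((0.5402871840111061, 0.039211772879980344), 0.9173440837860107) 4.520666666666667
scene ((-0.014664810648394422, -0.04333830018453), 1.0042074361112383) 3.9191666666666665
top ((0.0011908285799506757, 0.01517903283288291), 0.9986194539070129) 13.555454545454545
186 | -127, -32,122 | -114, -34,129 | -104, -34,134 |  -91, -36,140 |  -88, -29,138 |  -88, -18,132 |  -91,  -4,122 |  -89,   4,118 |  -40, -36,163
188 | -241,  72,  4 | -236,  79,  2 | -105, -34,127 |  -94, -33,131 |  -89, -29,131 |  -78, -28,136 |  -70, -26,138 | -164,  83, 32 |  -43, -34,155
190 | -237,  67,  1 | -230,  73,  1 | -131,  -9, 94 |  -93, -36,127 |  -87, -30,126 | -100,  -7,108 |  -67, -30,135 |  -60, -26,136 | -154,  85, 28
192 | -229,  59,  2 | -221,  63,  3 | -131, -10, 89 | -122,  -8, 91 | -110,  -9, 97 | -100,  -8,101 | -102,   4, 92 |  -59, -28,132 |  -51, -27,135
194 | -223,  52,  1 | -192,  35, 25 | -131, -11, 82 | -124,  -6, 83 | -111,  -8, 90 | -101,  -7, 94 | -102,   4, 86 | -
[... 808 characters left out ...]
125, -20, 50 | -118, -16, 51 | -116,  -7, 46 | -113,   1, 42 | -107,   6, 42 |  -99,   9, 44 |  -93,  15, 42
208 | -167,  -4, 12 | -127, -30, 49 | -121, -25, 49 | -118, -17, 45 | -112, -12, 44 | -107,  -5, 43 |  -99,  -2, 44 |  -92,   1, 45 |  -84,   5, 46
210 | -126, -43, 50 | -121, -36, 48 | -116, -31, 48 | -113, -22, 43 | -107, -17, 43 | -101, -12, 42 |  -96,  -6, 41 |  -86,  -5, 46 |  -79,   0, 46
212 | -121, -48, 49 | -116, -42, 48 | -114, -33, 43 | -109, -27, 42 | -102, -23, 43 |  -95, -19, 43 |  -91, -11, 40 |  -77, -14, 49 |  -74,  -6, 46
214 | -115, -54, 50 | -113, -46, 45 | -108, -39, 43 | -102, -34, 42 |  -95, -30, 44 |  -90, -25, 43 |  -84, -19, 42 |  -75, -17, 46 |  -68, -12, 46
```

>>> apply_moves([
  [0,-0.011,0.066,0,0],
  [0,-0.011,0.066,0,0],
  [0,-0.011,0.066,0,0],
  [0,-0.011,0.066,0,0],
  [0,-0.011,0.066,0,0],
])

```text
clock: 5.45
position: [0.5728, -0.0869, 0.0245]
ee_rot: [-0.255, 3.131, 0.0]
force: [0.0, -0.5, 1.0]
width: 0.0
gripper_force: 0.0
```

```bash
python3 - <<'E'
from h import *
snap("scene","sc2");snap("top","top2")
for f,s in (("sc0","scene"),("sc2","scene"),("top0","top"),("top2","top")): print(f,*ext(f,.048,s)[:7:2])
o=observe();print(jig(o["position"]),o["force"])
E
```

```text
sc0 (np.float64(-0.06), array([-127.8,   36.3])) (np.float64(-0.03), array([-128.4,   32.5])) (np.float64(0.0), array([-129. ,   32.5])) (np.float64(0.03), array([-126.6,   30.8]))
sc2 (np.float64(-0.06), array([-127.8,   36.3])) (np.float64(-0.03), array([-128.4,   32.5])) (np.float64(0.0), array([-128.2,   34.5])) (np.float64(0.03), array([17.7, 35.2]))
top0 (np.float64(-0.06), array([-130.8,   26.5])) (np.float64(-0.03), array([-131.8,   26.2])) (np.float64(0.0), array([-132.1,   26. ])) (np.float64(0.03), array([-132.5,   25.1]))
top2 (np.float64(-0.06), array([13.8, 26.5])) (np.float64(-0.03), array([13. , 26.2])) (np.float64(0.0), array([12.8, 26. ])) (np.float64(0.03), array([14.5, 25.1]))
(np.float64(-0.10101120923984643), np.float64(-9.332039475075215e-07)) [-0.39462525 -0.89390519 -0.30019431]
```

```bash
python3 - <<'E'
from h import *
im=cv2.imread("pics/sc2.png"); a=cv2.resize(im[140:270,200:370],(680,520),interpolation=cv2.INTER_CUBIC); cv2.imwrite("pics/c2.png",a)
A,B=[cv2.imread(f"pics/{f}.png").astype(int) for f in("sc1","sc2")]; print(abs(A-B).sum(2).mean(), np.argwhere(abs(A-B).sum(2)>60).min(0),np.argwhere(abs(A-B).sum(2)>60).max(0))
E
```

```text
6.14288671875 [  0 222] [212 439]
```

View pics/c2.png

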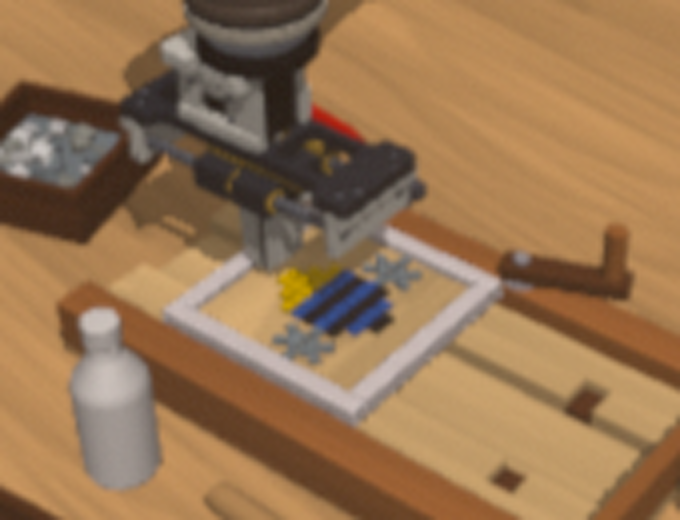

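>>> apply_moves([
  [0,0,0,0.3,0],
  [0,0.1,-0.6,0,0],
  [0,0.1,-0.6,0,0],
  [0,0,0,0,0],
  [0,0,0,0,0],
])

```text
clock: 6.18
position: [0.585, -0.159, 0.0432]
ee_rot: [-0.254, 3.131, 0.001]
force: [-0.7, 0.6, 0.9]
width: 0.003
gripper_force: 0.0
```

```bash
cat >> h.py <<'E'
def cloud(n,d):
    K,o,R,_=cam(n);R=cv2.Rodrigues(R)[0]; v,u=np.mgrid[:d.shape[0],:d.shape[1]]
    c=np.stack([(u-K[0,2])/K[0,0]*d,-(v-K[1,2])/K[1,1]*d,-d],-1); P=c@R.T+o
    q=P[...,:2]-O; return np.stack([q@X,q@Y,P[...,2]],-1)
E
python3 - <<'E'
from h import *
im,d=snap("scene","sc3"); o=observe(); p=o["position"]; print(p,jig(p),o["force"],o["width"])
C=cloud("scene",d); j=jig(p); k=(abs(C[...,0]-j[0])<.04)&(abs(C[...,1]-j[1])<.02)&(C[...,2]>.02)&(C[...,2]<.2)&(d>0)
Q=C[k]
for z in np.arange(.02,.13,.006):
    s=Q[abs(Q[:,2]-z)<.003]; 
    if len(s)>1: print(round(z,3),len(s),np.round(np.percentile(s[:,0],[5,50,95])*1e3),np.round(np.percentile(s[:,1],[5,50,95])*1e3))
cv2.imwrite("pics/c3.png",cv2.resize(im[140:270,180:350,::-1],(680,520),interpolation=cv2.INTER_CUBIC))
E
```

```text
[ 0.58499978 -0.15828896  0.04301594] (np.float64(-0.17383996403773688), np.float64(-0.0006052043172239971)) [-0.30684542  0.7296647   0.27137599] 0.0038169399949434125
0.074 3 [-177. -177. -171.] [-11. -10.  -7.]
0.08 10 [-183. -176. -166.] [-11. -10.  -7.]
0.086 22 [-186. -168. -156.] [-11. -10.   2.]
0.092 24 [-188. -162. -154.] [-12.  -9.   9.]
0.098 25 [-186. -160. -155.] [-12. -10.   6.]
0.104 24 [-185. -165. -154.] [-12.  -9.   6.]
0.11 28 [-190. -160. -154.] [-12.  -9.   7.]
0.116 23 [-186. -164. -154.] [-12.  -9.   1.]
0.122 12 [-175. -159. -153.] [-12. -10.   2.]
0.128 4 [-156. -155. -152.] [-11. -10. -10.]
```

View pics/c3.png

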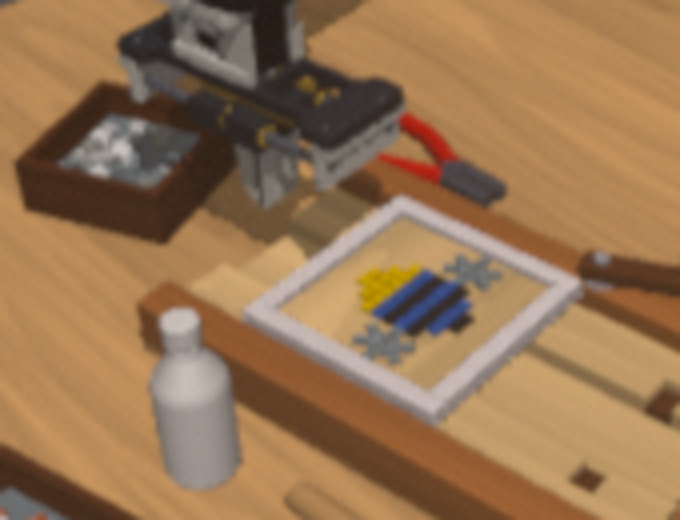

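>>> apply_moves([
  [0,0,0,-0.4,0],
  [0,0,0,-0.25,0],
  [0,0,0,-0.1,0],
  [0,0,0,-0.1,0],
  [0,0,0,0,0],
])

```text
clock: 6.85
position: [0.5847, -0.1592, -0.0087]
ee_rot: [0.254, -3.131, -0.0]
force: [-0.3, -0.3, 0.6]
width: 0.006
gripper_force: 0.0
```

```bash
python3 - <<'E'
from h import *
im,d=snap("scene","sc4"); t,_=snap("top","top4");o=observe(); p=o["position"]; print(p,jig(p),o["force"])
C=cloud("scene",d); j=jig(p); k=(abs(C[...,0]-j[0])<.04)&(abs(C[...,1]-j[1])<.02)&(C[...,2]>.02)&(C[...,2]<.2)&(d>0)
Q=C[k]
for z in np.arange(.02,.13,.006):
    s=Q[abs(Q[:,2]-z)<.003]; 
    if len(s)>1: print(round(z,3),len(s),np.round(np.percentile(s[:,0],[5,50,95])*1e3),np.round(np.percentile(s[:,1],[5,50,95])*1e3))
E
```

```text
[ 0.58509484 -0.15929213 -0.00819269] (np.float64(-0.1748453871234119), np.float64(-0.0005380112526502549)) [-0.28154034 -0.30229946 -0.44521549]
0.02 3 [-177. -175. -169.] [-10. -10.  -8.]
0.026 5 [-182. -175. -165.] [-11.  -9.  -8.]
0.032 18 [-185. -173. -157.] [-10.  -9.   2.]
0.038 19 [-185. -159. -156.] [-12.  -9.  12.]
0.044 26 [-185. -159. -155.] [-12.  -9.  10.]
0.05 26 [-187. -161. -155.] [-12.  -9.   8.]
0.056 24 [-189. -171. -154.] [-12.  -9.   1.]
0.062 17 [-188. -159. -154.] [-11. -10.   2.]
0.068 10 [-165. -156. -152.] [-11. -10.  -4.]
0.074 5 [-161. -156. -153.] [-11.  -9.   4.]
0.086 3 [-144. -143. -143.] [-5. -1.  1.]
0.092 9 [-144. -143. -142.] [-11.  -5.   1.]
0.098 6 [-145. -144. -143.] [-14. -10.  18.]
0.104 12 [-159. -143. -142.] [-19.  -3.  16.]
0.11 40 [-186. -153. -142.] [-20.   9.  19.]
0.116 10 [-174. -152. -140.] [-20.  -9.  18.]
0.122 18 [-169. -151. -142.] [-5. 12. 19.]
0.128 50 [-161. -152. -139.] [-19.   1.  19.]
```

>>> apply_moves([
  [0,-0.011,0.066,-0.05,0],
  [0,-0.011,0.066,0,0],
  [0,-0.011,0.066,0,0],
  [0,-0.011,0.066,0,0],
  [0,-0.011,0.066,0,0],
  [0,-0.011,0.066,0,0],
  [0,-0.011,0.066,0,0],
  [0,-0.011,0.066,0,0],
  [0,-0.011,0.066,0,0],
  [0,-0.011,0.066,0,0],
  [0,-0.011,0.066,0,0],
  [0,-0.011,0.066,0,0],
])

```text
clock: 8.45
position: [0.5769, -0.1115, -0.0115]
ee_rot: [-0.254, 3.131, -0.0]
force: [0.8, -3.4, -0.4]
width: 0.006
gripper_force: 1.9
```

```bash
python3 - <<'E'
from h import *
snap("scene","sc5");snap("top","top5");o=observe(); print(jig(o["position"]),o["force"],o["position"])
for f,s in (("top0","top"),("top5","top"),("sc0","scene"),("sc5","scene")): print(f,*ext(f,.048,s)[::3])
E
```

```text
(np.float64(-0.1256093715361164), np.float64(-0.00015719244581014594)) [ 0.28552136 -0.57757415 -0.40312232] [ 0.57681626 -0.11075559 -0.01154775]
top0 (np.float64(-0.06), array([-130.8,   26.5])) (np.float64(-0.015), array([-131.6,   26.1])) (np.float64(0.03), array([-132.5,   25.1]))
top5 (np.float64(-0.06), array([-101.6,   47.3])) (np.float64(-0.015), array([36.2, 48.8])) (np.float64(0.03), array([37.1, 47.7]))
sc0 (np.float64(-0.06), array([-127.8,   36.3])) (np.float64(-0.015), array([-127.9,   31.6])) (np.float64(0.03), array([-126.6,   30.8]))
sc5 (np.float64(-0.06), array([-104.8,   58.5])) (np.float64(-0.015), array([-107.2,   58.5])) (np.float64(0.03), array([-38.1,  58.6]))
```

>>> apply_moves([
  [0,-0.011,0.066,0,0],
  [0,-0.011,0.066,0,0],
  [0,-0.011,0.066,0,0],
  [0,-0.011,0.066,0,0],
  [0,-0.011,0.066,0,0],
  [0,-0.011,0.066,0,0],
  [0,-0.011,0.066,0,0],
  [0,-0.011,0.066,0,0],
  [0,-0.011,0.066,0,0],
  [0,-0.011,0.066,0,0],
  [0,-0.011,0.066,0,0],
  [0,-0.011,0.066,0,0],
])

```text
clock: 10.05
position: [0.5689, -0.0639, -0.0116]
ee_rot: [0.254, -3.131, -0.0]
force: [0.3, -3.9, -0.1]
width: 0.006
gripper_force: 2.1
```

>>> apply_moves([
  [0,-0.011,0.066,0,0],
  [0,-0.011,0.066,0,0],
  [0,-0.011,0.066,0,0],
  [0,-0.011,0.066,0,0],
  [0,-0.011,0.066,0,0],
  [0,-0.011,0.066,0,0],
  [0,-0.011,0.066,0,0],
  [0,-0.011,0.066,0,0],
])

```text
clock: 11.05
position: [0.5636, -0.0322, -0.0116]
ee_rot: [-0.254, 3.131, 0.0]
force: [0.8, -3.9, 0.1]
width: 0.003
gripper_force: 2.1
```

```bash
python3 - <<'E'
from h import *
snap("scene","sc6");snap("top","top6");o=observe(); print(jig(o["position"]),o["force"],o["position"])
for f,s in (("top6","top"),("sc6","scene")): print(f,*ext(f,.048,s)[::3])
E
```

```text
(np.float64(-0.04528840172002055), np.float64(0.00025631836227516306)) [ 0.1624647  -1.06977372  1.21247222] [ 0.56351608 -0.03154237 -0.01160662]
top6 (np.float64(-0.06), array([118.1, 128.8])) (np.float64(-0.015), array([116.7, 127.3])) (np.float64(0.03), array([118.4, 128.9]))
sc6 (np.float64(-0.06), array([-24.8, 135.4])) (np.float64(-0.015), array([-28.9, 137.5])) (np.float64(0.03), array([120. , 135.8]))
```

>>> apply_moves([
  [0,-0.007,0.042,0,0],
  [0,-0.007,0.042,0,0],
  [0,-0.007,0.042,0,0],
  [0,-0.007,0.042,0,0],
])

```text
clock: 11.65
position: [0.562, -0.0221, -0.0115]
ee_rot: [-0.255, 3.131, 0.0]
force: [1.6, -4.6, -0.1]
width: 0.007
gripper_force: 2.0
```

>>> apply_moves([
  [0,-0.006,0.033,0,0],
])

```text
clock: 11.78
position: [0.5616, -0.0204, -0.0115]
ee_rot: [-0.254, 3.131, -0.0]
force: [0.6, -3.0, -0.0]
width: 0.001
gripper_force: 2.1
```

>>> apply_moves([
  [0,-0.006,0.033,0,0],
])

```text
clock: 11.9
position: [0.5612, -0.0185, -0.0116]
ee_rot: [-0.254, 3.131, -0.0]
force: [0.5, -5.6, -0.1]
width: 0.003
gripper_force: 3.1
```

>>> apply_moves([
  [0,-0.006,0.033,0,0],
])

```text
clock: 12.02
position: [0.561, -0.0182, -0.0115]
ee_rot: [-0.253, 3.131, -0.003]
force: [1.8, -12.2, -1.1]
width: 0.005
gripper_force: 6.2
```

>>> apply_moves([
  [0,-0.003,0.02,0,0],
])

```text
clock: 12.15
position: [0.5611, -0.0182, -0.0115]
ee_rot: [-0.251, 3.131, -0.005]
force: [2.2, -14.2, -1.1]
width: 0.005
gripper_force: 7.1
```

```bash
python3 - <<'E'
from h import *
im,d=snap("scene","sc7");snap("top","top7");o=observe(); print(jig(o["position"]),o["force"],o["position"])
for f,s in (("top7","top"),("sc7","scene")): print(f,*ext(f,.042,s)[::3])
C=cloud("scene",d)
for a0 in (0,30,60,90,120,134): 
  r=[]
  for b0 in (-75,-60,60,75):
    k=(abs(C[...,0]*1e3-a0)<7)&(abs(C[...,1]*1e3-b0)<5); r.append((b0,int(k.sum()),round(float(np.median(C[k][:,2]))*1e3,1) if k.any() else None))
  print(a0,r)
E
```

```text
(np.float64(-0.03178063027452076), np.float64(0.0005575292094795779)) [  1.99451575 -13.04959565  -1.21321301] [ 0.56105069 -0.01825808 -0.01146447]
top7 (np.float64(-0.06), array([129.5, 142.2])) (np.float64(-0.015), array([130. , 140.6])) (np.float64(0.03), array([129.1, 142.2]))
sc7 (np.float64(-0.06), array([-11.1, 150.8])) (np.float64(-0.015), array([-13.2, 151.6])) (np.float64(0.03), array([134.7, 152.3]))
0 [(-75, 15, 41.2), (-60, 110, 389.9), (60, 21, 552.8), (75, 0, None)]
30 [(-75, 17, 42.0), (-60, 6, 37.3), (60, 139, 542.6), (75, 20, 43.0)]
60 [(-75, 17, 40.8), (-60, 10, 36.2), (60, 8, 35.5), (75, 18, 42.1)]
90 [(-75, 16, 41.5), (-60, 10, 39.2), (60, 11, 36.8), (75, 17, 40.4)]
120 [(-75, 17, 41.5), (-60, 9, 37.5), (60, 16, 35.7), (75, 15, 41.9)]
134 [(-75, 17, 40.4), (-60, 13, 41.6), (60, 10, 40.5), (75, 13, 41.0)]
```

>>> apply_moves([
  [0,0.02,-0.1,0,0],
  [0,0.06,-0.4,0,0],
  [0,0.06,-0.4,0,0],
  [0,0,0,0,0],
  [0,0,0,0.8,0],
  [0,0,0,0.8,0],
  [0,0,0,0.7,0],
  [0,0,0,0,0],
])

```text
clock: 13.25
position: [0.5713, -0.0675, 0.1296]
ee_rot: [-0.257, 3.125, 0.002]
force: [1.1, 0.3, 0.2]
width: 0.0
gripper_force: 0.0
```

```bash
python3 - <<'E'
from h import *
im,d=snap("scene","sc8");snap("top","top8");o=observe(); print(jig(o["position"]),o["force"],o["position"])
for f,s in (("top8","top"),("sc8","scene")): print(f,*ext(f,.04,s)[::2])
C=cloud("scene",d)
for a0 in (-17,-10,0,30,60,90,120,134): 
  r=[]
  for b0 in (-75,-40,0,40,75):
    k=(abs(C[...,0]*1e3-a0)<5)&(abs(C[...,1]*1e3-b0)<5)&(C[...,2]<.08); r.append((b0,int(k.sum()),round(float(np.median(C[k][:,2]))*1e3,1) if k.any() else None))
  print(a0,r)
cv2.imwrite("pics/c8.png",cv2.resize(im[140:300,220:420,::-1],(700,560),interpolation=cv2.INTER_CUBIC))
# dowel: points z .06-.1 near pivot
k=(C[...,2]>.066)&(C[...,2]<.092)&(abs(C[...,0]-.08)<.05)&(abs(C[...,1]-.115)<.06);print(np.round(np.percentile(C[k]*1e3,[5,50,95],axis=0)),k.sum())
E
```

```text
(np.float64(-0.08163937552621618), np.float64(0.0006512000038689555)) [ 0.26407032 -0.30809098 -0.11109027] [ 0.56896088 -0.06748543  0.12627121]
top8 (np.float64(-0.06), array([129. , 142.3])) (np.float64(-0.03), array([130.9, 141.6])) (np.float64(0.0), array([-16.7, 142.4])) (np.float64(0.03), array([-15.5, 142.3])) (np.float64(0.06), array([130.5, 141. ]))
sc8 (np.float64(-0.06), array([-12.6, 149.7])) (np.float64(-0.03), array([-11. , 150.3])) (np.float64(0.0), array([-11.3, 150.7])) (np.float64(0.03), array([-11.7, 149.4])) (np.float64(0.06), array([-12.1, 149.9]))
-17 [(-75, 2, 40.8), (-40, 1, 39.9), (0, 0, None), (40, 1, 41.0), (75, 0, None)]
-10 [(-75, 9, 40.3), (-40, 9, 39.9), (0, 8, 42.2), (40, 5, 41.6), (75, 7, 42.2)]
0 [(-75, 8, 41.5), (-40, 17, 40.1), (0, 15, 38.3), (40, 14, 38.7), (75, 9, 41.2)]
30 [(-75, 11, 41.2), (-40, 9, 34.7), (0, 12, 38.1), (40, 12, 35.9), (75, 8, 41.1)]
60 [(-75, 10, 40.9), (-40, 10, 36.3), (0, 11, 38.6), (40, 10, 35.5), (75, 13, 42.5)]
90 [(-75, 10, 42.1), (-40, 15, 38.1), (0, 11, 38.1), (40, 11, 36.6), (75, 14, 41.7)]
120 [(-75, 11, 40.9), (-40, 13, 35.6), (0, 11, 35.8), (40, 12, 35.7), (75, 10, 41.1)]
134 [(-75, 14, 40.6), (-40, 8, 41.0), (0, 9, 41.1), (40, 9, 41.2), (75, 12, 41.8)]
[[ 88. 113.  68.]
 [ 95. 116.  79.]
 [ 99. 122.  90.]] 48
```

View pics/c8.png

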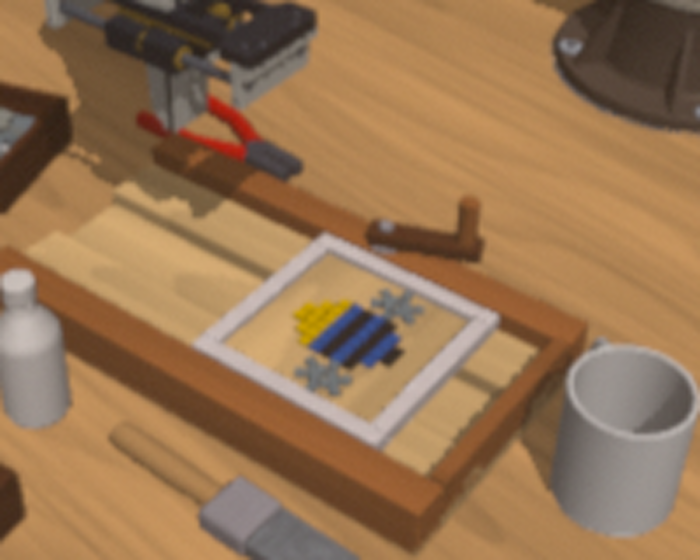

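```bash
cat > arc.py <<'E'
from h import *
def c(phi,d): 
    u=np.array([np.cos(phi),np.sin(phi)]);t=np.array([-u[1],u[0]]); return wor(*(np.array([.03,.097])+.062*u+d*t))
E
python3 - <<'E'
from arc import *
p=observe()["position"]; s=c(.345,.032); print("start",s,(s-p[:2])/.06)
ph=np.r_[.345,np.arange(.27,-1.58,-.08)]; P=[s]+[c(f,.0175) for f in ph]
print(np.round(np.c_[np.r_[.345,ph],P,np.r_[[[0,0]],np.diff(P,axis=0)/.06]],3))
E
```

```text
start [0.39789415 0.06595106] [-2.85111219  2.22394145]
[[ 0.345  0.398  0.066  0.     0.   ]
 [ 0.345  0.411  0.073  0.211  0.117]
 [ 0.27   0.414  0.076  0.059  0.055]
 [ 0.19   0.418  0.079  0.068  0.053]
 [ 0.11   0.422  0.082  0.072  0.048]
 [ 0.03   0.427  0.085  0.075  0.042]
 [-0.05   0.432  0.087  0.078  0.036]
 [-0.13   0.437  0.089  0.081  0.029]
 [-0.21   0.441  0.09   0.083  0.023]
 [-0.29   0.447  0.091  0.084  0.016]
 [-0.37   0.452  0.092  0.085  0.009]
 [-0.45   0.457  0.092  0.086  0.002]
 [-0.53   0.462  0.091  0.086 -0.005]
 [-0.61   0.467  0.091  0.085 -0.011]
 [-0.69   0.472  0.09   0.084 -0.018]
 [-0.77   0.477  0.088  0.082 -0.025]
 [-0.85   0.482  0.086  0.08  -0.031]
 [-0.93   0.486  0.084  0.077 -0.038]
 [-1.01   0.491  0.081  0.074 -0.044]
 [-1.09   0.495  0.078  0.07  -0.049]
 [-1.17   0.499  0.075  0.066 -0.055]
 [-1.25   0.503  0.071  0.061 -0.06 ]
 [-1.33   0.506  0.068  0.056 -0.065]
 [-1.41   0.509  0.063  0.051 -0.069]
 [-1.49   0.512  0.059  0.045 -0.073]
 [-1.57   0.514  0.055  0.039 -0.076]]
```

>>> apply_moves([
  [0,-0.57,0.445,0,0.23],
  [0,-0.57,0.445,0,0.23],
  [0,-0.57,0.445,0,0.23],
  [0,-0.57,0.445,0,0],
  [0,-0.57,0.445,0,0],
  [0,0,0,0,0],
  [0,0,0,0,0],
])

```text
clock: 14.22
position: [0.3979, 0.0643, 0.1259]
ee_rot: [0.789, -3.04, 0.0]
force: [0.2, 0.0, -0.7]
width: 0.002
gripper_force: 0.0
```

```bash
python3 - <<'E'
from arc import *
o=observe();p=o["position"];s=c(.345,.032);print(p,o["ee_rot"],(s-p[:2])/.06,(.036-p[2])/.06)
im,d=snap("scene","sc9");C=cloud("scene",d);j=jig(p);print(j)
k=(abs(C[...,0]-j[0])<.04)&(abs(C[...,1]-j[1])<.04)&(C[...,2]>p[2]+.01)&(C[...,2]<p[2]+.07)&(d>0);print(np.round(1e3*np.percentile(C[k],[1,5,50,95],axis=0)),k.sum())
E
```

```text
[0.39791776 0.06433624 0.12586109] [ 7.89347305e-01 -3.03972864e+00  8.91366406e-05] [-0.00039346  0.02691373] -1.4976848437771375
(np.float64(0.07592670822554196), np.float64(0.1483184966700739))
[[ 63. 132. 158.]
 [ 66. 134. 162.]
 [ 80. 140. 180.]
 [ 95. 147. 195.]] 176
```

>>> apply_moves([
  [0,0,0.03,-0.6,0],
  [0,0,0,-0.6,0],
  [0,0,0,-0.3,0],
  [0,0,0,0,0],
  [0,0.1,0.06,0,0],
  [0,0.11,0.06,0,0],
  [0,0.06,0.055,0,-0.15],
  [0,0.07,0.053,0,-0.16],
  [0,0.07,0.048,0,-0.16],
])

```text
clock: 15.4
position: [0.4235, 0.0829, 0.037]
ee_rot: [-0.422, 3.112, 0.0]
force: [-2.3, -0.6, -0.4]
width: 0.007
gripper_force: 0.7
```

>>> apply_moves([
  [0,0.075,0.042,0,-0.16],
  [0,0.078,0.036,0,-0.16],
  [0,0.08,0.03,0,-0.16],
  [0,0.083,0.023,0,-0.16],
  [0,0.084,0.016,0,-0.16],
  [0,0.085,0.009,0,-0.16],
  [0,0.086,0.002,0,-0.16],
  [0,0.086,-0.005,0,-0.16],
  [0,0.085,-0.011,0,-0.16],
  [0,0.084,-0.018,0,-0.16],
])

```text
clock: 16.65
position: [0.4729, 0.0908, 0.0371]
ee_rot: [0.822, 3.032, 0.002]
force: [-2.0, 0.7, -0.4]
width: 0.008
gripper_force: 0.7
```

```bash
python3 - <<'E'
from arc import *
o=observe();p=o["position"];print(p,o["ee_rot"],o["force"],jig(p),jig(c(-.69,.0175)))
im,d=snap("scene","sc10");cv2.imwrite("pics/c10.png",cv2.resize(im[130:290,240:440,::-1],(700,560),interpolation=cv2.INTER_CUBIC))
E
```

```text
[0.47294948 0.09076747 0.03706079] [8.22214668e-01 3.03173259e+00 1.58372901e-03] [-1.97258265  0.74293811 -0.37020589] (np.float64(0.08997218802958147), np.float64(0.07001719658860592)) (np.float64(0.08895665361870504), np.float64(0.07103149996468736))
```

View pics/c10.png

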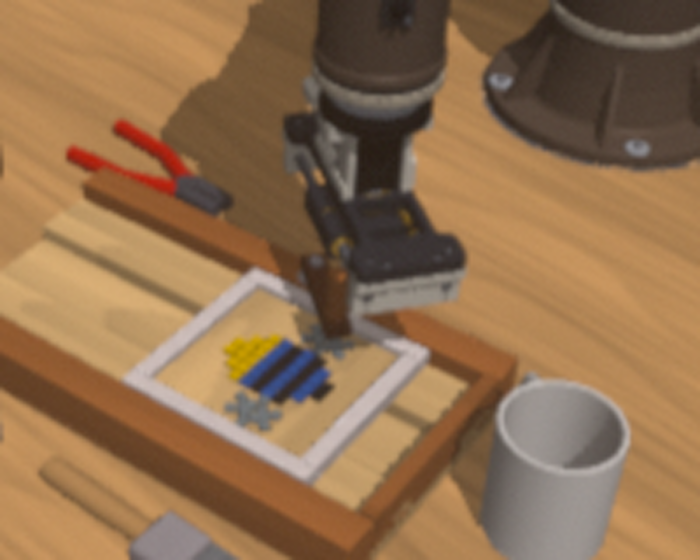

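>>> apply_moves([
  [0,0.082,-0.025,0,-0.16],
  [0,0.08,-0.031,0,-0.16],
  [0,0.077,-0.038,0,-0.16],
  [0,0.074,-0.044,0,-0.16],
  [0,0.07,-0.049,0,-0.16],
  [0,0.066,-0.055,0,-0.16],
  [0,0.061,-0.06,0,-0.16],
  [0,0.056,-0.065,0,-0.16],
  [0,0.051,-0.069,0,-0.16],
  [0,0.045,-0.073,0,-0.16],
])

```text
clock: 17.95
position: [0.5121, 0.0603, 0.0368]
ee_rot: [-1.936, -2.473, -0.001]
force: [-2.1, 1.3, 0.4]
width: 0.005
gripper_force: 0.8
```

>>> apply_moves([
  [0,0.02,-0.04,0,-0.08],
])

```text
clock: 18.08
position: [0.5134, 0.0579, 0.0368]
ee_rot: [-1.984, -2.435, -0.001]
force: [-3.3, 7.3, 0.8]
width: 0.005
gripper_force: 4.0
```

>>> apply_moves([
  [0,0.02,-0.04,0,-0.08],
])

```text
clock: 18.2
position: [0.5139, 0.0577, 0.0366]
ee_rot: [-2.029, -2.394, -0.003]
force: [-6.2, 12.8, 4.8]
width: 0.004
gripper_force: 7.0
```

>>> apply_moves([
  [0,-0.02,0.1,0,0],
  [0,-0.06,0.35,0,0],
  [0,0,0,0,0],
  [0,0,0,0.7,0],
  [0,0,0,0.8,0],
  [0,0,0,0.8,0],
  [0,-0.6,0.6,0,0],
  [0,-0.6,0.6,0,0],
  [0,-0.3,0.6,0,0],
  [0,0,0.6,0,0],
  [0,0,0,0,0],
])

```text
clock: 19.58
position: [0.4198, 0.2279, 0.1746]
ee_rot: [2.027, 2.399, 0.002]
force: [0.0, -1.2, 0.6]
width: 0.006
gripper_force: 0.0
```

```bash
python3 - <<'E'
from arc import *
im,d=snap("scene","sc11");C=cloud("scene",d)
k=(C[...,2]>.066)&(C[...,2]<.095)&(abs(C[...,0]-.04)<.05)&(abs(C[...,1]-.035)<.05);print(np.round(np.percentile(C[k]*1e3,[5,50,95],axis=0)),k.sum())
t,_=snap("top","top11")
a=cv2.resize(im[140:300,220:420],(480,384));b=cv2.resize(t[145:255,262:422],(480,330));cv2.imwrite("pics/c11.png",np.vstack([a,b])[:600,:,::-1])
for z in (.04,):print(*ext("sc11",z,"scene")[::3])
E
```

```text
[[30. 29. 67.]
 [38. 31. 81.]
 [42. 37. 94.]] 54
(np.float64(-0.06), array([-12.6, 149.6])) (np.float64(-0.015), array([-12.6, 150.5])) (np.float64(0.03), array([-11.7, 149.4]))
```

View pics/c11.png

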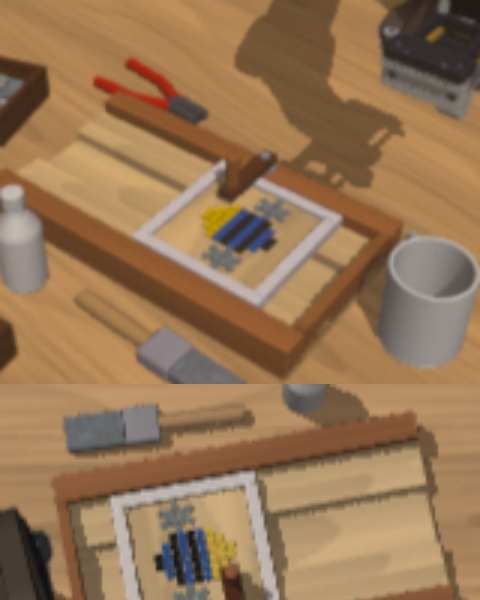

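The panel sits level at the seat. The catch lies across it against its stop, and the bystanders are where they started.

```bash
python3 -c "
from cell import arm; print(arm.sign_off())"
```

```text
the job is handed in; nothing more can be done
None
```

The panel is seated level in the notches, the turn-catch is pushed round to its stop over it, and the job is handed in at about 20 s; the first push, with the fingertip about 30 mm too high, passed over the panel without moving it.

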